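# Start the knife steriliser with its spring-return key switch

## Task

Get the bench UV knife steriliser going: press its ajar lid down at the front until the catch snaps and it stays fully shut. Then take the flat-bladed key with the wide oblong bow from the key block, push it fully home into the key switch on the steriliser's top (the pins are sticky), and turn it clockwise a quarter turn to its stop. The switch springs back and the tube only strikes while it is held over, so finish with the key still gripped and held turned; leave the other two keys in the block and do not knock away the timer, tumbler and tape roll nearby.

Things in the scene. Friction and masses are not known exactly. Their poses are not given: they have to be found in the camera images.
- steriliser: Fixed bench box, 220 mm deep (its x), 360 mm wide (its y), top at 100 mm. Origin: middle of its underside; x points from its front to its back, y to its left seen from the front, z up. Left 250 mm: steel chamber with windowed lid. Right 110 mm: white control housing, its flat top level with the shut lid, with the key switch.
- lid (a joint): Lid hinge at the chamber's rear upper edge, rad: 0 shut, grows as it opens; found ajar at 0.15 to 0.30. A stiff counterbalanced hinge keeps it there, but near shut it rises again unless past the ball catch. The catch (middle of the front edge) needs about 6 to 15 N of push, gives way at about 0.02 rad, then draws the lid to 0 and holds it.
- lid_press (a point): Point on the lid's upper face, middle of the front bar of its frame (bar 52 mm deep), 200 mm in front of the hinge axis and, lid shut, 12 mm above it: the place to press. Lid shut, it is 100 mm above the worktop. Turns with the lid.
- keyway (a point): Key switch axis at the top of its brass plug, 101.5 mm above the worktop, axes as the steriliser's. Bezel 38 mm across, 23 mm inside, rim 2 mm above the plug. Slot 12 x 6 mm, 26 mm deep, straight down; when off, its long side lies along the steriliser's x. Two sticky sprung wafers, 8 and 19 mm down at its rear end: 5 to 12 N to push the key past. Until the key is fully home they block the plug.
- key_switch (a joint): Turn of the plug, rad: 0 off, grows clockwise seen from above, stop at 1.5. A spring turns it back to 0 when let go (0.02 to 0.07 N m). The key has about 0.2 rad of play in the slot, so the hand must turn some 1.7 to 1.8 rad to bring the plug to its stop.
- switch_key: Steriliser's key, loose, blade down in any of the block's holes. Origin at the blade's tip; z up, x width, y thickness. Steel blade 10 x 4 mm, 24 mm long, last 6 mm tapered; shoulder 16 x 9 mm, z 24 to 38; bow: black oblong plate with grey inlay, 38 wide, 10 thick, z 38 to 70. Fits either way round. Fully home the shoulder sits on the plug, tip 24 mm below keyway.
- round_key: Another machine's key with a round disc bow 34 mm across, 10 mm thick, and a 6 mm round shank; same frame and heights of shoulder as the switch key. Stays in the block.
- tee_key: Another machine's key with a T bow (round crossbar 42 mm long, 10 mm thick, 63 mm above the tip) and a 6 mm square shank; same frame. Stays in the block.
- key_rack: Fixed white key block, 50 x 172 mm, 45 mm tall, on a 62 x 184 mm foot; origin in the middle of its underside. Three holes 13 x 7 mm along its y, 54 mm apart, the middle one at its centre; keys stand in them on their shoulders, tips 21 mm above the worktop, widths along the block's y: each bow is pinched across the block's x.
- timer: Loose round kitchen timer, 64 mm across, 36 mm high; origin under its middle. Leave alone.
- steel_tumbler: Loose steel tumbler, 70 mm across, 120 mm high; origin under its middle. Leave alone.
- tape_roll: Loose flat roll of tape, 100 mm across, 25 mm high, left; origin under its middle. Leave alone.
Not all that is in view belongs to the job. Leave any orange or white look-alike of the switch_key alone.

How it is judged:
By the outcome, as a careful person would: the job done as asked, in the order asked, and still so for the second after the job is handed in, while the arm keeps its last pose, push and grip.
It also fails if it takes over 56 s, if anything falls off the work surface, if the arm or the gripper's body presses on something with over 40 N, if the wrist force passes 120 N, or if a joint passes its speed limit or range.

## Robot

A 6-joint arm with a two-finger parallel gripper is mounted at the origin on a cart in front of the work surface, level with it; the furniture and walls round the work are solid. World frame = base frame: x ahead of the robot, y to its left, z up, the work surface at z = 0. Lengths are in m, angles in rad, forces in N, time in s.
With the tool pointing down it reaches from about 0.35 to 0.8 m from the base axis. Payload 7.3 kg.
Tool frame: the origin (TCP) lies at the very end of the fingers, on their centre line; the grasp point (between the pads) lies ctrl.grip_depth behind it (ctrl.grip_depth is the distance from the TCP to the grasp point, in m); z points along the fingers, y is the direction in which the jaws open and shut (so a half turn about z gives the same grasp; the last joint's range is limited). The gripper opens to 85 mm and grips with 20 to 120 N. Pads are 22 mm wide; open, the fingers measure 114 mm over their backs; the gripper's body (76 mm by 85 mm) begins 54 mm behind the grasp point. The pads swing forward as they close: fully open they stand 13 mm farther back than shut.
Start: joints at [-1.294, 0.342, 1.524, -0, 1.275, -0.146], TCP at [0.215, -0.479, 0.201] pointing down, gripper open.
Joint ranges: [-2.53, 2.53], [-0.77, 2.02], [0.04, 2.7], [-1, 4.14], [0.28, 2.66], [-3.11, 3.11]. Speed limits (rad/s): [2.57, 2.57, 3.14, 3.14, 3.14, 3.14].

## Interface

Orientations are given as [roll, pitch, yaw] about the fixed x, y, z axes, in that order (R = Rz(yaw) Ry(pitch) Rx(roll)).
In Python, from plant import ctrl gives the robot as it stands.
- The arm moves only by the tool play_rows, never from a script. Its argument "series" is a list of rows, each a list of 7 numbers: the shift along the world's x, y, z normalised to -1 to 1, where 1 is 4 cm, then the turn, a rotation vector about the world's x, y, z normalised to -1 to 1, where 1 is 4 degrees, then the closure, from -1 (fully open) to 1 (shut). In form: [[x, y, z, ax, ay, az, gripper], ...]. A call has exactly 10 rows; each row shifts and turns the commanded pose from where the row before left it; what a row does not reach is not made up. A row lasts 1/12 s, in which the tool goes at most 41.7 mm and 7.16 degrees, less where a joint would pass 70% of its speed; a pose out of reach is approached as far as the arm can. A call with a number of a shift or a turn outside -1 to 1 is refused whole. A call with a gripper value outside its range is refused whole. The fingers move at their own pace and stop on an object; "squeeze" is the grip in N (left out, the last holds). Time passes only in rows, so rows that do not move let the fingers close, or fill a call up. It gives the time, the measured TCP pose, the force and the opening at its end, in the units of the state.
- ctrl.get_state(): the state, without advancing time (a new reading comes with each control period).
- ctrl.capture(name): name is "scene" or "top" or "wrist"; returns the picture (420x560x3 uint8, red, green, blue); there is no depth.
- ctrl.get_calibration(name): a dict with "fx", "fy", "cx", "cy" (pixels), "eye" and "attitude" of the camera in the world; the wrist camera has in their place "mount" (4x4, takes a point from camera to tool coordinates, whose origin is the TCP and whose axes are the flange's). Camera axes: x right, y up, looking along -z (the intrinsics and any distortion apply to the point x, -y, -z); pixel columns grow to the right and rows downward; lengths in m; the calibration is good to about 2 mm. A picture is of the moment at which its call begins: read the wrist's pose just before it. get_calibration takes no time and is no camera call.
- ctrl.sign_off(): hands the job in, once; it reports no verdict.
The state is a dict: "t": time; "joint_positions": joint angles; "joint_vel": joint speeds; "tau": joint torques, N m; "tcp_pos": TCP position; "tool_rot": TCP orientation; "ft_force": force on the tool from outside, world axes, zero at the start; "moment": the same for the moment, N m; "opening": finger opening in m.
Only numpy, scipy, OpenCV 4.12 (cv2) and the standard library are available. Lean on these libraries where they do the work, as an engineer would, in place of code of your own. Each camera call takes 0.05 s, during which the arm holds its last target. There are 200 camera calls.

## Working session

There is one attempt and no reset: what is moved stays moved. The work goes in short steps, Python scripts to look and compute and a tool call to move; the robot and the scene stay as the last step left them, time stands still between calls to the robot, and variables do not carry over. Pictures are saved under pics/ and viewed, about 8 in all and at most 12, crops included, and the job is handed in when it is done.

Besides the shell and the picture viewer there is one more tool, called after "Call:" by a JSON object that holds its "fn" and its "kwargs". play_rows: Moves the arm, as the interface text tells. Scaled input: -1 to 1 covers 4 cm each way for a shift and 4 degrees each way for a turn. Its arguments: {"type":"object","properties":{"series":{"type":"array"},"squeeze":{"type":"number"}},"required":["series"]}

```bash
ls; mkdir -p pics; python3 - <<'E'
from plant import ctrl
import cv2,numpy as np
for n in("scene","top"):
    im=ctrl.capture(n); cv2.imwrite(f"pics/{n}1.png",cv2.cvtColor(im,cv2.COLOR_RGB2BGR))
    print(n,ctrl.get_calibration(n))
print(ctrl.get_calibration("wrist"),ctrl.grip_depth); print(ctrl.get_state())
E
```

```text
pics
scene {'fx': 441.9230117034351, 'fy': 441.9230117034351, 'cx': 280.25764419135794, 'cy': 204.0952584616719, 'eye': array([ 0.24083823, -0.64364153,  0.95946807]), 'attitude': array([ 0.72146115,  0.00446695, -0.43442253])}
top {'fx': 394.81145450671943, 'fy': 394.81145450671943, 'cx': 284.4955567173889, 'cy': 206.70127626961414, 'eye': array([0.50328064, 0.04626642, 1.13961139]), 'attitude': array([ 0.05393383,  0.01566168, -1.578346  ])}
{'fx': 370.5619582535877, 'fy': 370.5619582535877, 'cx': 283.17384334368495, 'cy': 207.88915284737567, 'mount': array([[ 3.91384364e-04,  9.52084405e-01,  3.05835139e-01,
         7.73926851e-02],
       [ 9.99999877e-01, -4.65640826e-04,  1.69846584e-04,
        -1.06426617e-04],
       [ 3.04117611e-04,  3.05835035e-01, -9.52084471e-01,
        -1.72130598e-01],
       [ 0.00000000e+00,  0.00000000e+00,  0.00000000e+00,
         1.00000000e+00]])} 0.0187
{'t': 0.1, 'joint_positions': array([-1.29401094e+00,  3.42656424e-01,  1.52491914e+00, -1.46372688e-05,
        1.27537893e+00, -1.46001733e-01]), 'joint_vel': array([ 0.00168795, -0.00216908, -0.00231846,  0.00074016, -0.00318462,
       -0.00109692]), 'tau': array([ 2.53501887e-03, -4.34451020e+01, -2.46488160e+01, -8.19328784e-05,
        4.73296604e-03,  5.81151554e-06]), 'tcp_pos': array([ 0.21531637, -0.47838581,  0.20009454]), 'tool_rot': array([-3.14024327e+00, -1.84276240e-04,  4.22791263e-01]), 'ft_force': array([ 0.1917184 ,  0.32030889, -0.78628167]), 'moment': array([ 0.003878  , -0.00305796, -0.03722682]), 'opening': 0.08553862151302069}
```

View pics/scene1.png

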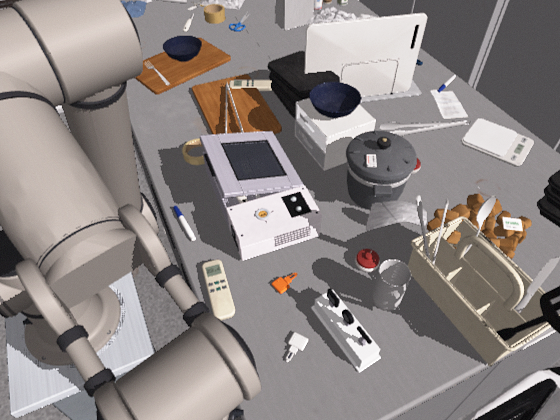

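View pics/top1.png

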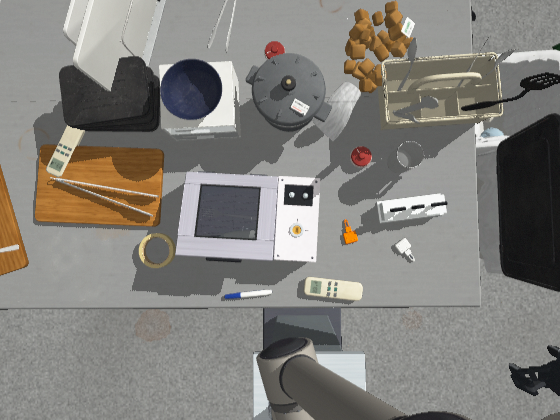

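```bash
cat > h.py <<'E'
import numpy as np, cv2
from scipy.spatial.transform import Rotation as R
from plant import ctrl
def cam(n):
    c=ctrl.get_calibration(n)
    if n=="wrist":
        s=ctrl.get_state(); Rt=R.from_euler('xyz',s['tool_rot']).as_matrix(); M=c['mount']
        return c,Rt@M[:3,3]+s['tcp_pos'],Rt@M[:3,:3]
    return c,np.array(c['eye']),R.from_euler('xyz',c['attitude']).as_matrix()
def ray(n,uv,cm=None):
    c,e,A=cm or cam(n); d=A@np.array([(uv[0]-c['cx'])/c['fx'],-(uv[1]-c['cy'])/c['fy'],-1]); return e,d
def onz(n,uv,z,cm=None):
    e,d=ray(n,uv,cm); return e+d*(z-e[2])/d[2]
def proj(n,p,cm=None):
    c,e,A=cm or cam(n); q=A.T@(np.array(p)-e); return np.array([c['cx']+c['fx']*q[0]/-q[2], c['cy']-c['fy']*q[1]/-q[2]])
def save(im,f): cv2.imwrite(f,cv2.cvtColor(im,cv2.COLOR_RGB2BGR))
E
python3 - <<'E'
from h import *
a=cv2.imread("pics/top1.png")[165:275,170:460]; b=cv2.imread("pics/scene1.png")[170:375,200:400]
a=cv2.resize(a,None,fx=2.7,fy=2.7,interpolation=cv2.INTER_CUBIC); b=cv2.resize(b,(293,300),interpolation=cv2.INTER_CUBIC)
o=np.zeros((600,800,3),np.uint8); o[:a.shape[0],:a.shape[1]]=a; o[300:600,:293]=b
w=cv2.imread("pics/scene1.png")[285:370,305:390]; w=cv2.resize(w,(300,300),interpolation=cv2.INTER_CUBIC); o[300:,300:600]=w
cv2.imwrite("pics/c1.png",o)
for uv,z in [((297,230),.1015),((412,207),.045),((362,156),.036),((408,154),.12),((318,178),.1),((316,261),.1),((276,261),.1),((281,177),.1)]: print(uv,onz("top",uv,z).round(3))
E
```

```text
(297, 230) [0.498 0.03  0.101]
(412, 207) [ 0.559 -0.289  0.045]
(362, 156) [ 0.704 -0.156  0.036]
(408, 154) [ 0.693 -0.259  0.12 ]
(318, 178) [ 0.635 -0.027  0.1  ]
(316, 261) [ 0.417 -0.019  0.1  ]
(276, 261) [0.417 0.085 0.1  ]
(281, 177) [0.638 0.071 0.1  ]
```

View pics/c1.png

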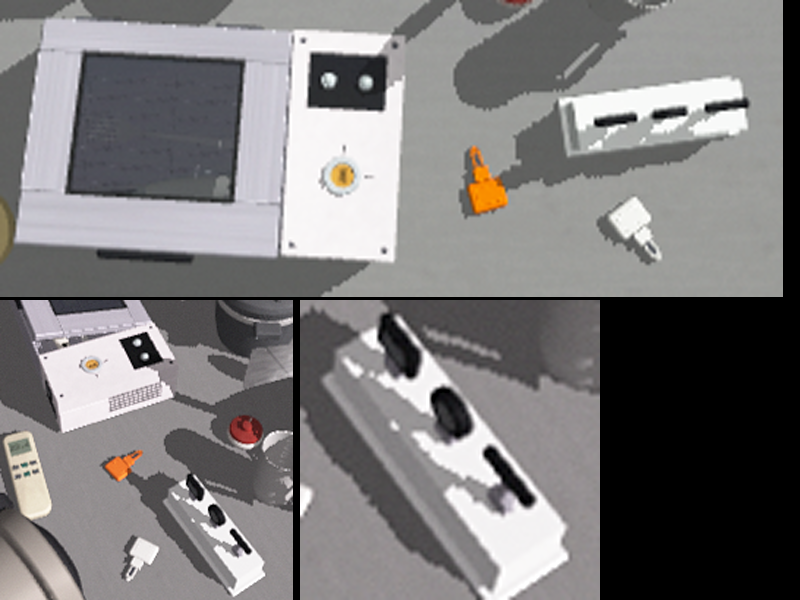

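Left key (+y end) is the black oblong one (top px ≈(398,209)), round in the middle, tee at the right. Keyway is at about px (297,230). I'm off to the lid first, with the fingers shut.

Call:
{"fn": "play_rows", "kwargs": {"series": [[0.55, 0.96, 0.2, 0, 0, 1, 1], [0.55, 0.96, 0.2, 0, 0, 1, 1], [0.55, 0.96, 0.2, 0, 0, 1, 1], [0.55, 0.96, 0.2, 0, 0, 1, 1], [0.55, 0.96, 0, 0, 0, 1, 1], [0.55, 0.96, 0, 0, 0, 1, 1], [0.55, 0.96, 0, 0, 0, 1, 1], [0.55, 0.96, 0, 0, 0, 1, 1], [0.55, 0.96, 0, 0, 0, 1, 1], [0.55, 0.96, 0, 0, 0, 1, 1]], "squeeze": 60}}

```text
t: 0.93
tcp_pos: [0.4216, -0.1175, 0.2303]
tool_rot: [3.142, 0.0, 1.124]
ft_force: [0.7, -1.2, 0.5]
opening: 0.0001
```

```bash
python3 - <<'E'
from h import *
cm=cam("wrist"); im=ctrl.capture("wrist"); save(im,"pics/w1.png"); s=ctrl.get_state(); print(s['tcp_pos'],s['tool_rot'])
np.savez("w1.npz",e=cm[1],A=cm[2])
t=cam("top")
L=onz("top",(397.8,209.4),.088); T=onz("top",(438.9,203.9),.084); M=onz("top",(170+670/2.7,165+112/2.7),.088); print(L,M,T,np.arctan2(-(L-T)[0],(L-T)[1]))
print("bar",onz("top",(229,247),.14), "exp",proj("top",(.451,.215,.14)))
E
```

```text
[ 0.42451849 -0.11107898  0.23035939] [ 3.14131843 -0.00453085  1.13391181]
[ 0.55048228 -0.23847034  0.088     ] [ 0.55778899 -0.29241052  0.088     ] [ 0.56441684 -0.3488429   0.084     ] 0.12558579832424185
bar [0.45654584 0.20256354 0.14      ] exp [224.09020442 249.23686647]
```

View pics/w1.png

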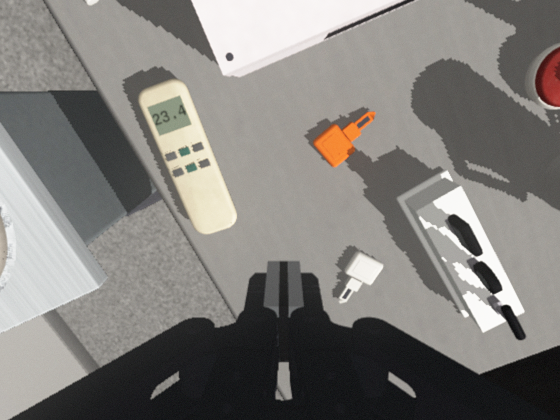

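Wrist view shows the steriliser corner at px (230,70) and the rack with keys at right, around (480,260). Continuing to above the lid bar.

Call:
{"fn": "play_rows", "kwargs": {"series": [[0.06, 0.95, 0, 0, 0, 1, 1], [0.06, 0.95, 0, 0, 0, 1, 1], [0.06, 0.95, 0, 0, 0, 1, 1], [0.06, 0.95, 0, 0, 0, 1, 1], [0.06, 0.95, 0, 0, 0, 1, 1], [0.06, 0.95, 0, 0, 0, 1, 1], [0.06, 0.95, 0, 0, 0, 1, 1], [0.06, 0.95, 0, 0, 0, 1, 1], [0, 0, -0.3, 0, 0, 0, 1], [0, 0, -0.3, 0, 0, 0, 1]]}}

```text
t: 1.82
tcp_pos: [0.4403, 0.1867, 0.206]
tool_rot: [3.141, -0.0, 1.684]
ft_force: [0.4, -1.0, -0.8]
opening: 0.0
```

```bash
python3 - <<'E'
from h import *
im=ctrl.capture("wrist"); im2=ctrl.capture("top"); s=ctrl.get_state(); print(s['tcp_pos'],s['tool_rot'])
save(np.hstack([cv2.resize(im,(400,300)),cv2.resize(im2[130:310,120:360],(400,300))]),"pics/w2.png")
E
```

```text
[0.43893756 0.18472075 0.20439513] [-3.13714850e+00  6.42726367e-04  1.68085839e+00]
```

View pics/w2.png

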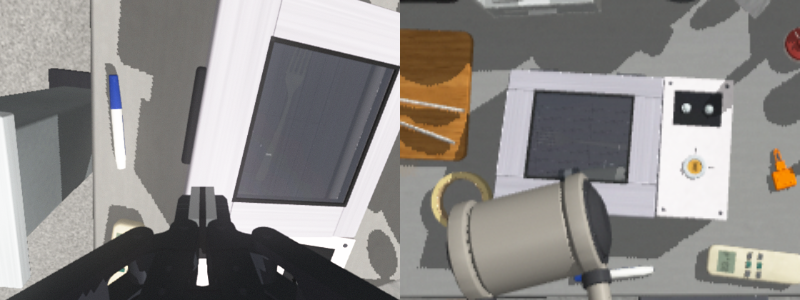

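The fingertips are close to the bar's front edge and about 25 mm short of the handle's middle, so I shift and then press.

Call:
{"fn": "play_rows", "kwargs": {"series": [[0.15, 0.35, 0, 0, 0, 0, 1], [0.15, 0.3, 0, 0, 0, 0, 1], [0, 0, -0.4, 0, 0, 0, 1], [0, 0, -0.4, 0, 0, 0, 1], [0, 0, -0.3, 0, 0, 0, 1], [0, 0, -0.2, 0, 0, 0, 1], [0, 0, -0.2, 0, 0, 0, 1], [0, 0, -0.2, 0, 0, 0, 1], [0, 0, -0.2, 0, 0, 0, 1], [0, 0, -0.2, 0, 0, 0, 1]]}}

```text
t: 2.75
tcp_pos: [0.4527, 0.2104, 0.122]
tool_rot: [3.141, -0.0, 1.679]
ft_force: [0.3, 0.3, -0.1]
opening: -0.0001
```

Call:
{"fn": "play_rows", "kwargs": {"series": [[0, 0, -0.15, 0, 0, 0, 1], [0, 0, -0.1, 0, 0, 0, 1], [0, 0, -0.1, 0, 0, 0, 1], [0, 0, -0.1, 0, 0, 0, 1], [0, 0, -0.06, 0, 0, 0, 1], [0, 0, -0.05, 0, 0, 0, 1], [0, 0, 0, 0, 0, 0, 1], [0, 0, 0, 0, 0, 0, 1], [0, 0, 0, 0, 0, 0, 1], [0, 0, 0, 0, 0, 0, 1]]}}

```text
t: 3.58
tcp_pos: [0.4526, 0.2105, 0.1001]
tool_rot: [3.141, -0.0, 1.679]
ft_force: [-0.5, -0.1, -0.4]
opening: 0.0001
```

Call:
{"fn": "play_rows", "kwargs": {"series": [[0, 0, -0.05, 0, 0, 0, 1], [0, 0, -0.05, 0, 0, 0, 1], [0, 0, 0, 0, 0, 0, 1], [0, 0, 0, 0, 0, 0, 1], [0, 0, 0, 0, 0, 0, 1], [0, 0, 0, 0, 0, 0, 1], [0, 0, 0, 0, 0, 0, 1], [0, 0, 0, 0, 0, 0, 1], [0, 0, 0, 0, 0, 0, 1], [0, 0, 0, 0, 0, 0, 1]]}}

```text
t: 4.42
tcp_pos: [0.4525, 0.2105, 0.096]
tool_rot: [3.141, -0.0, 1.679]
ft_force: [0.6, 0.7, -0.2]
opening: -0.0004
```

```bash
python3 - <<'E'
from h import *
im=ctrl.capture("wrist"); im2=ctrl.capture("scene"); s=ctrl.get_state(); print(s['tcp_pos'],s['ft_force'])
save(np.hstack([cv2.resize(im,(400,300)),cv2.resize(im2[110:260,150:350],(400,300))]),"pics/w3.png")
E
```

```text
[0.45245341 0.2104339  0.0959699 ] [-1.36298371 -0.45914719  0.01977341]
```

View pics/w3.png

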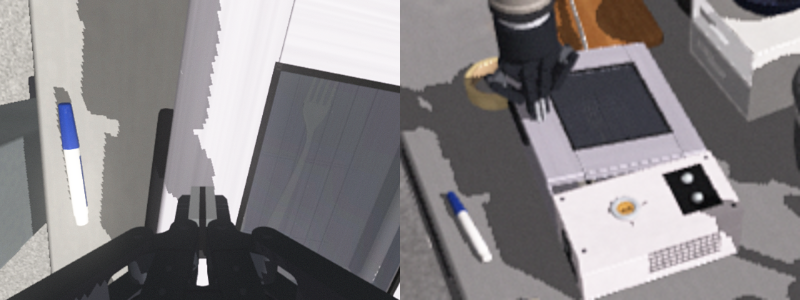

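No contact force yet, and the lid still looks slightly raised next to the housing. I'll go lower in small steps.

Call:
{"fn": "play_rows", "kwargs": {"series": [[0, 0, -0.05, 0, 0, 0, 1], [0, 0, -0.05, 0, 0, 0, 1], [0, 0, 0, 0, 0, 0, 1], [0, 0, 0, 0, 0, 0, 1], [0, 0, 0, 0, 0, 0, 1], [0, 0, 0, 0, 0, 0, 1], [0, 0, 0, 0, 0, 0, 1], [0, 0, 0, 0, 0, 0, 1], [0, 0, 0, 0, 0, 0, 1], [0, 0, 0, 0, 0, 0, 1]]}}

```text
t: 5.35
tcp_pos: [0.4524, 0.2105, 0.092]
tool_rot: [3.142, -0.0, 1.679]
ft_force: [-0.4, -0.5, -0.0]
opening: 0.0003
```

```bash
python3 - <<'E'
from h import *
s=ctrl.get_state(); print(s['tcp_pos'],s['ft_force'],s['tau'])
# lid corner check: expected pixels of lid points for angles
y=-.037; o=np.array([.533,.157,0]); Rz=R.from_euler('z',y).as_matrix()
print("tip px wrist",proj("wrist",s['tcp_pos']), "tip px scene",proj("scene",s['tcp_pos']))
for a in (0,.05,.1,.2,.3):
    P=[o+Rz@np.array([.116-.226*np.cos(a)-.012*np.sin(a),yy,.088+.226*np.sin(a)+.012*np.cos(a)]) for yy in(-.07,.18)]
    print(a,[proj("scene",p).round(1) for p in P],[proj("top",p).round(1) for p in P])
E
```

```text
[0.45243594 0.21046218 0.09197575] [-0.37777666 -0.45333949 -0.01711615] [-2.91617172e-03 -4.28538859e+01 -2.03740776e+01 -4.84187294e-04
 -7.14018506e-05 -4.31142439e-05]
tip px wrist [285.09827557 250.99127707] tip px scene [221.09306883 176.92968442]
0 [array([224.8, 208.3]), array([198.2, 148.6])] [array([273.8, 259.8]), array([178.9, 256.9])]
0.05 [array([224.3, 205.5]), array([197.6, 145.7])] [array([273.6, 260.3]), array([177.7, 257.3])]
0.1 [array([223.9, 202.5]), array([197.1, 142.7])] [array([273.5, 260.5]), array([176.4, 257.5])]
0.2 [array([223.9, 196.4]), array([196.7, 136.5])] [array([273.1, 260.4]), array([173.9, 257.3])]
0.3 [array([224.7, 190. ]), array([197.1, 130.1])] [array([272.8, 259.3]), array([171.4, 256.2])]
```

Call:
{"fn": "play_rows", "kwargs": {"series": [[0, 0, -0.05, 0, 0, 0, 1], [0, 0, -0.05, 0, 0, 0, 1], [0, 0, -0.05, 0, 0, 0, 1], [0, 0, 0, 0, 0, 0, 1], [0, 0, 0, 0, 0, 0, 1], [0, 0, 0, 0, 0, 0, 1], [0, 0, 0, 0, 0, 0, 1], [0, 0, 0, 0, 0, 0, 1], [0, 0, 0, 0, 0, 0, 1], [0, 0, 0, 0, 0, 0, 1]]}}

```text
t: 6.18
tcp_pos: [0.4525, 0.2105, 0.086]
tool_rot: [3.141, 0.0, 1.679]
ft_force: [0.7, 0.1, -0.4]
opening: 0.0
```

```bash
python3 - <<'E'
from h import *
im=ctrl.capture("wrist"); im2=ctrl.capture("scene"); s=ctrl.get_state(); print(s['tcp_pos'],s['ft_force'])
save(np.hstack([im[100:400,150:410],cv2.resize(im2[120:240,180:330],(525,420))[:300]]),"pics/w4.png")
E
```

```text
[0.45248365 0.21045185 0.08599415] [-0.70572806 -0.80170434 -0.38306591]
```

View pics/w4.png

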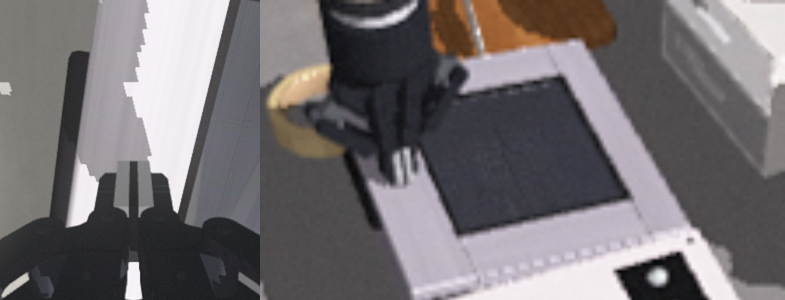

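```bash
python3 - <<'E'
from h import *
s=ctrl.get_state(); 
for d in (0,.01,.015,.02,.03): 
    p=s['tcp_pos']+[0,0,d]; print(d,proj("wrist",p).round(1),proj("scene",p).round(1),proj("wrist",p+np.array([0,.011,0])).round(1))
print(s)
E
```

```text
0 [285.1 251. ] [221.3 178.4] [287.5 230.9]
0.01 [285.2 259.7] [221.  175.9] [287.8 238.6]
0.015 [285.3 264.3] [220.8 174.6] [287.9 242.8]
0.02 [285.3 269.3] [220.6 173.3] [288.1 247.2]
0.03 [285.5 280.1] [220.2 170.7] [288.4 256.9]
{'t': 6.2833, 'joint_positions': array([ 2.81654645e-01,  4.22585873e-01,  1.75435795e+00, -2.26125911e-05,
        9.64465410e-01,  1.73065862e-01]), 'joint_vel': array([ 0.00158085, -0.00108146,  0.00018458, -0.00086955, -0.00064183,
        0.00108824]), 'tau': array([-2.24471274e-03, -4.30064535e+01, -2.01085639e+01, -5.97461676e-04,
       -1.88339864e-04, -7.43418741e-05]), 'tcp_pos': array([0.45248365, 0.21045185, 0.08599415]), 'tool_rot': array([ 3.14140877e+00, -1.32798752e-05,  1.67939800e+00]), 'ft_force': array([-0.70572806, -0.80170434, -0.38306591]), 'moment': array([-0.03950637, -0.04497506, -0.01907856]), 'opening': -0.00023555063426455476}
```

Call:
{"fn": "play_rows", "kwargs": {"series": [[0, 0, -0.05, 0, 0, 0, 1], [0, 0, -0.05, 0, 0, 0, 1], [0, 0, -0.05, 0, 0, 0, 1], [0, 0, 0, 0, 0, 0, 1], [0, 0, 0, 0, 0, 0, 1], [0, 0, 0, 0, 0, 0, 1], [0, 0, 0, 0, 0, 0, 1], [0, 0, 0, 0, 0, 0, 1], [0, 0, 0, 0, 0, 0, 1], [0, 0, 0, 0, 0, 0, 1]]}}

```text
t: 7.12
tcp_pos: [0.4525, 0.2104, 0.08]
tool_rot: [3.141, 0.0, 1.679]
ft_force: [0.0, -0.4, 0.7]
opening: -0.0001
```

Call:
{"fn": "play_rows", "kwargs": {"series": [[0, 0, -0.05, 0, 0, 0, 1], [0, 0, -0.05, 0, 0, 0, 1], [0, 0, -0.05, 0, 0, 0, 1], [0, 0, 0, 0, 0, 0, 1], [0, 0, 0, 0, 0, 0, 1], [0, 0, 0, 0, 0, 0, 1], [0, 0, 0, 0, 0, 0, 1], [0, 0, 0, 0, 0, 0, 1], [0, 0, 0, 0, 0, 0, 1], [0, 0, 0, 0, 0, 0, 1]]}}

```text
t: 7.95
tcp_pos: [0.4524, 0.2104, 0.0739]
tool_rot: [-3.142, 0.0, 1.679]
ft_force: [-0.2, -0.7, 0.8]
opening: 0.0001
```

```bash
python3 - <<'E'
from h import *
im=ctrl.capture("wrist"); im2=ctrl.capture("scene"); s=ctrl.get_state(); print(s['tcp_pos'],s['ft_force'],s['moment'])
a=cv2.imread("pics/scene1.png")[:,:,::-1][120:240,180:330]
f=lambda x:cv2.resize(x,(400,320),interpolation=cv2.INTER_CUBIC)
save(np.vstack([np.hstack([f(a),f(im2[120:240,180:330])]),np.hstack([im[140:400,80:480],0*im[140:400,80:480]])]),"pics/w5.png")
E
```

```text
[0.45245247 0.21045195 0.07393031] [ 0.25168024 -0.03051742  0.06416706] [0.03402406 0.00373793 0.03525173]
```

View pics/w5.png

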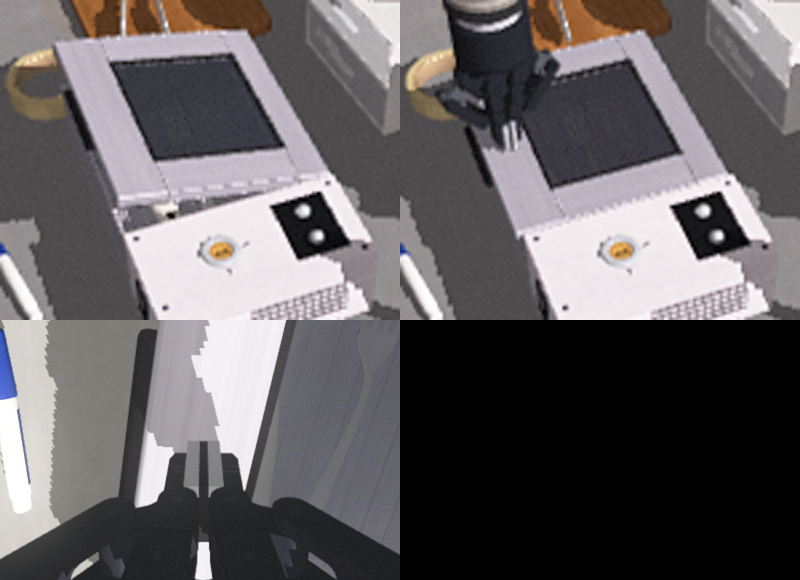

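The lid did follow the fingers down: its corner went from (225,196) to (225,208), which is near shut. So the real tip sits about 25 mm above the reported TCP. I'll keep pressing gently through the catch.

Call:
{"fn": "play_rows", "kwargs": {"series": [[0, 0, -0.05, 0, 0, 0, 1], [0, 0, -0.05, 0, 0, 0, 1], [0, 0, 0, 0, 0, 0, 1], [0, 0, 0, 0, 0, 0, 1], [0, 0, 0, 0, 0, 0, 1], [0, 0, 0, 0, 0, 0, 1], [0, 0, 0, 0, 0, 0, 1], [0, 0, 0, 0, 0, 0, 1], [0, 0, 0, 0, 0, 0, 1], [0, 0, 0, 0, 0, 0, 1]]}}

```text
t: 8.88
tcp_pos: [0.4525, 0.2105, 0.07]
tool_rot: [3.141, 0.0, 1.679]
ft_force: [0.7, -0.2, 0.2]
opening: 0.0002
```

```bash
python3 - <<'E'
from h import *
s=ctrl.get_state(); print(s['tcp_pos'],s['ft_force'],s['tau'][:3],s['joint_positions'])
E
```

```text
[0.45246968 0.2104503  0.06999571] [ 0.66749486 -0.24338571  0.1553442 ] [ 1.07311542e-03 -4.34214520e+01 -1.93771970e+01] [ 2.81680822e-01  4.45187552e-01  1.77166919e+00 -6.15737846e-05
  9.24584183e-01  1.73045321e-01]
```

Call:
{"fn": "play_rows", "kwargs": {"series": [[0, 0, -0.05, 0, 0, 0, 1], [0, 0, -0.05, 0, 0, 0, 1], [0, 0, 0, 0, 0, 0, 1], [0, 0, 0, 0, 0, 0, 1], [0, 0, 0, 0, 0, 0, 1], [0, 0, 0, 0, 0, 0, 1], [0, 0, 0, 0, 0, 0, 1], [0, 0, 0, 0, 0, 0, 1], [0, 0, 0, 0, 0, 0, 1], [0, 0, 0, 0, 0, 0, 1]]}}

```text
t: 9.72
tcp_pos: [0.4528, 0.2106, 0.0692]
tool_rot: [3.139, -0.0, 1.68]
ft_force: [-8.8, -3.3, 30.2]
opening: -0.0
```

```bash
python3 - <<'E'
from h import *
s=ctrl.get_state(); print(s['tcp_pos'],s['ft_force'],s['tau'][:3])
im=ctrl.capture("scene"); np.save("sc6.npy",im)
# compare lid edge: column profile of scene at several columns, earlier vs now
a=cv2.imread("pics/scene1.png")[:,:,::-1]
for c in (232,240,260,280): print(c,"old",a[180:225,c].mean(1).astype(int)[::1].tolist(),"\n new",im[180:225,c].mean(1).astype(int).tolist())
E
```

```text
[0.45283794 0.21056621 0.06915258] [-8.78272402 -3.29808828 30.16189099] [ -0.4125117  -30.00207067 -16.7509371 ]
232 old [196, 195, 196, 194, 197, 193, 195, 195, 193, 195, 194, 190, 219, 233, 198, 184, 152, 77, 87, 104, 96, 98, 96, 97, 95, 133, 215, 242, 227, 207, 233, 240, 236, 237, 238, 236, 236, 237, 238, 241, 240, 235, 205, 190, 153] 
 new [31, 35, 64, 127, 171, 179, 186, 183, 180, 182, 180, 185, 188, 188, 190, 189, 190, 188, 188, 185, 186, 186, 185, 184, 199, 219, 231, 241, 227, 206, 235, 239, 237, 237, 239, 238, 238, 236, 239, 240, 243, 235, 208, 190, 154]
240 old [128, 204, 198, 200, 181, 171, 194, 182, 185, 193, 190, 206, 221, 202, 192, 159, 176, 235, 230, 209, 158, 136, 133, 161, 226, 242, 238, 237, 237, 238, 237, 238, 236, 236, 236, 236, 236, 235, 232, 233, 235, 235, 236, 236, 237] 
 new [65, 61, 60, 64, 66, 59, 58, 57, 49, 44, 127, 195, 187, 187, 182, 183, 185, 188, 177, 169, 185, 174, 202, 225, 222, 241, 239, 237, 238, 239, 238, 237, 237, 237, 237, 237, 238, 236, 235, 234, 235, 236, 236, 237, 237]
260 old [194, 194, 191, 196, 195, 196, 194, 195, 193, 208, 214, 192, 192, 156, 83, 95, 93, 148, 227, 242, 238, 238, 238, 237, 237, 238, 238, 237, 225, 208, 216, 178, 147, 169, 171, 136, 158, 194, 202, 199, 226, 237, 234, 233, 235] 
 new [59, 61, 62, 36, 76, 162, 188, 185, 181, 184, 183, 189, 186, 189, 185, 182, 182, 186, 221, 240, 238, 238, 239, 239, 237, 238, 238, 237, 226, 214, 219, 180, 149, 168, 171, 133, 158, 195, 200, 198, 226, 235, 235, 234, 235]
280 old [195, 196, 196, 196, 198, 195, 190, 199, 209, 190, 181, 160, 200, 242, 239, 239, 235, 232, 237, 243, 238, 238, 239, 240, 240, 239, 237, 238, 237, 236, 237, 236, 236, 237, 236, 236, 234, 235, 235, 236, 234, 234, 234, 233, 234] 
 new [193, 184, 183, 184, 186, 192, 186, 186, 189, 183, 182, 202, 235, 240, 240, 240, 237, 231, 238, 243, 240, 239, 239, 240, 240, 240, 240, 238, 237, 238, 238, 238, 237, 238, 239, 236, 234, 237, 236, 236, 235, 234, 234, 234, 235]
```

Now there is firm contact at 30 N, well over the catch force, and the housing-lid gap is gone. I lift off and head for the rack, opening the gripper on the way.

Call:
{"fn": "play_rows", "kwargs": {"series": [[0, 0, 0.5, 0, 0, 0, 1], [0, 0, 0.9, 0, 0, 0, 1], [0, 0, 0.9, 0, 0, 0, 1], [0, 0, 0.9, 0, 0, 0, -1], [0, 0, 0.9, 0, 0, 0, -1], [0.2, -0.95, 0, 0, 0, 0.1, -1], [0.2, -0.95, 0, 0, 0, 0.1, -1], [0.2, -0.95, 0, 0, 0, 0, -1], [0.2, -0.95, 0, 0, 0, 0, -1], [0.2, -0.95, 0, 0, 0, 0, -1]]}}

```text
t: 10.6
tcp_pos: [0.4924, 0.0188, 0.2301]
tool_rot: [3.141, 0.0, 1.694]
ft_force: [1.2, 0.4, -0.1]
opening: 0.0829
```

Call:
{"fn": "play_rows", "kwargs": {"series": [[0.2, -0.95, 0, 0, 0, 0, -1], [0.2, -0.95, 0, 0, 0, 0, -1], [0.2, -0.95, 0, 0, 0, 0, -1], [0.2, -0.95, 0, 0, 0, 0, -1], [0.2, -0.95, 0, 0, 0, 0, -1], [0.2, -0.95, 0, 0, 0, 0, -1], [0.2, -0.7, 0, 0, 0, 0, -1], [0, 0, 0, 0, 0, 0, -1], [0, 0, 0, 0, 0, 0, -1], [0, 0, 0, 0, 0, 0, -1]]}}

```text
t: 11.43
tcp_pos: [0.5481, -0.2349, 0.2296]
tool_rot: [-3.141, -0.001, 1.693]
ft_force: [0.3, 0.1, 1.0]
opening: 0.0852
```

```bash
python3 - <<'E'
from h import *
cm=cam("wrist"); im=ctrl.capture("wrist"); s=ctrl.get_state(); sc=ctrl.capture("scene"); tp=ctrl.capture("top"); print(s['tcp_pos'],s['tool_rot'],s['opening'])
np.savez("w6.npz",e=cm[1],A=cm[2],im=im,tp=tp)
for n,p in(("L",[.5505,-.2385,.091]),("M",[.5578,-.2924,.088]),("T",[.5644,-.3488,.089])): print(n,proj("wrist",p,cm))
f=lambda x:cv2.resize(x,(280,240),interpolation=cv2.INTER_CUBIC)
r=np.vstack([f(sc[130:250,180:320]),f(tp[160:280,170:310])])
o=np.zeros((480,840,3),np.uint8); o[:420,:560]=im; o[:,560:]=r
save(o[:,:800],"pics/w6.png")
E
```

```text
[ 0.54824718 -0.23437638  0.22989851] [-3.14135827e+00 -7.07367616e-04  1.69422529e+00] 0.08552032964846604
L [286.53879758 188.57719088]
M [287.0426103  245.07217282]
T [286.48853207 299.85443093]
```

View pics/w6.png

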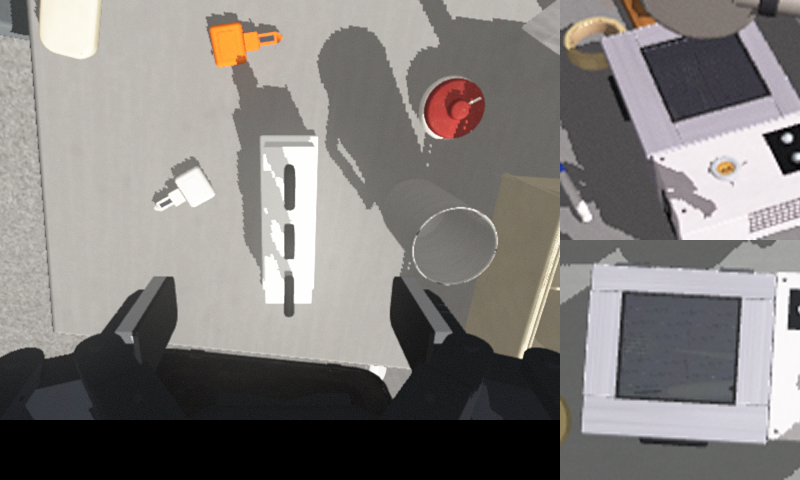

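Lid stays shut in both views. The keys sit at px (290,187), (289,241) and (289,295). The open tips triangulate to about 42 mm behind the TCP, so shut they'd be about 30 mm behind. That agrees with the lid contact.

```bash
python3 - <<'E'
from h import *
d=np.load("w6.npz"); im=d['im']; c=ctrl.get_calibration("wrist"); cm=(c,d['e'],d['A'])
s=ctrl.get_state()
g=(im.max(2)<75).astype(np.uint8); g[:, :270]=0; g[:,312:]=0; g[:150]=0; g[320:]=0
n,_,st,ce=cv2.connectedComponentsWithStats(g)
for i in range(1,n):
    if st[i,4]>80: print(st[i],ce[i], onz("w",ce[i],.088,cm).round(4), onz("w",ce[i],.075,cm).round(4))
ti=d['tp'][215:250,275:320].astype(int); print("keyway top approx", onz("top",(296.9,230),.1035))
E
```

```text
keyway top approx [0.49796889 0.03004553 0.1035    ]
```

```bash
python3 - <<'E'
from h import *
d=np.load("w6.npz"); im=d['im']; c=ctrl.get_calibration("wrist"); cm=(c,d['e'],d['A'])
print(im[187,280:300].tolist()[::3])
g=(im.max(2)<110).astype(np.uint8); g[:, :278]=0; g[:,302:]=0; g[:150]=0; g[325:]=0
n,_,st,ce=cv2.connectedComponentsWithStats(g)
for i in range(1,n):
    if st[i,4]>80: print(st[i],ce[i].round(1), onz("w",ce[i],.091,cm).round(4), onz("w",ce[i],.075,cm).round(4))
E
```

```text
[[255, 255, 254], [255, 255, 254], [84, 83, 82], [89, 89, 87], [93, 92, 89], [191, 191, 184], [254, 254, 254]]
[284 165  11  45 423] [289.1 186.5] [ 0.5525 -0.2364  0.091 ] [ 0.5532 -0.2404  0.075 ]
[285 225   9  34 291] [288.9 241. ] [ 0.5588 -0.2869  0.091 ] [ 0.5598 -0.2936  0.075 ]
[284 276  10  41 342] [288.5 296.6] [ 0.5657 -0.3438  0.091 ] [ 0.5671 -0.3534  0.075 ]
```

Call:
{"fn": "play_rows", "kwargs": {"series": [[0.11, -0.08, 0, 0, 0, -0.1, -1], [0, 0, -0.8, 0, 0, 0, -1], [0, 0, -0.8, 0, 0, 0, -1], [0, 0, -0.8, 0, 0, 0, -1], [0, 0, -0.8, 0, 0, 0, -1], [0, 0, -0.6, 0, 0, 0, -1], [0, 0, -0.6, 0, 0, 0, -1], [0, 0, -0.4, 0, 0, 0, -1], [0, 0, 0, 0, 0, 0, -1], [0, 0, 0, 0, 0, 0, -1]]}}

```text
t: 12.42
tcp_pos: [0.5529, -0.2382, 0.0377]
tool_rot: [-3.141, -0.001, 1.687]
ft_force: [-0.3, 0.5, -0.2]
opening: 0.0851
```

```bash
python3 - <<'E'
from h import *
im=ctrl.capture("wrist"); s=ctrl.get_state(); print(s['tcp_pos'],s['tool_rot'],s['ft_force'])
save(im,"pics/w7.png")
E
```

```text
[ 0.55361834 -0.23872401  0.03887183] [3.14052445e+00 7.25660148e-04 1.68685591e+00] [ 0.75169379 -0.76326455  0.2378762 ]
```

View pics/w7.png

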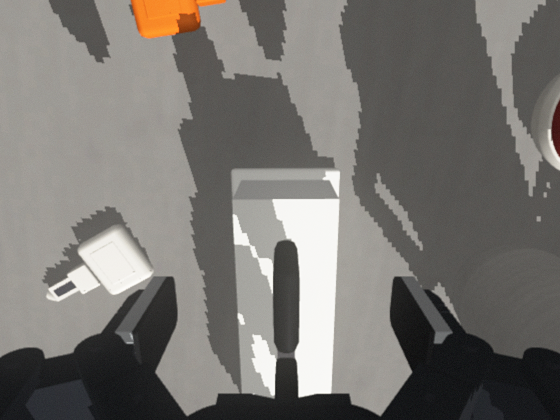

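The key is centred between the pads (column 286 against 284). I go down the last 13 mm and grip.

Call:
{"fn": "play_rows", "kwargs": {"series": [[0, 0.03, -0.16, 0, 0, 0, -1], [0, 0, -0.16, 0, 0, 0, -1], [0, 0, 0, 0, 0, 0, 1], [0, 0, 0, 0, 0, 0, 1], [0, 0, 0, 0, 0, 0, 1], [0, 0, 0, 0, 0, 0, 1], [0, 0, 0, 0, 0, 0, 1], [0, 0, 0, 0, 0, 0, 1], [0, 0, 0, 0, 0, 0, 1], [0, 0, 0, 0, 0, 0, 1]], "squeeze": 80}}

```text
t: 13.3
tcp_pos: [0.553, -0.2377, 0.0255]
tool_rot: [3.141, 0.0, 1.686]
ft_force: [0.3, -0.3, 2.1]
opening: 0.0092
```

Gripped at 9.2 mm. Lifting and carrying it to the switch, turning +80° on the way.

Call:
{"fn": "play_rows", "kwargs": {"series": [[0, 0, 0.4, 0, 0, 0, 1], [0, 0, 0.8, 0, 0, 0, 1], [0, 0, 0.95, 0, 0, 0, 1], [0, 0, 0.95, 0, 0, 0, 1], [0, 0, 0.9, 0, 0, 0, 1], [-0.07, 0.33, 0, 0, 0, 1, 1], [-0.07, 0.33, 0, 0, 0, 1, 1], [-0.07, 0.33, 0, 0, 0, 1, 1], [-0.07, 0.33, 0, 0, 0, 1, 1], [-0.07, 0.33, 0, 0, 0, 1, 1]]}}

```text
t: 14.13
tcp_pos: [0.5385, -0.1709, 0.1851]
tool_rot: [-3.142, -0.0, 2.039]
ft_force: [0.7, -1.2, -0.2]
opening: 0.0084
```

Call:
{"fn": "play_rows", "kwargs": {"series": [[-0.07, 0.33, 0, 0, 0, 1, 1], [-0.07, 0.33, 0, 0, 0, 1, 1], [-0.07, 0.33, 0, 0, 0, 1, 1], [-0.07, 0.33, 0, 0, 0, 1, 1], [-0.07, 0.33, 0, 0, 0, 1, 1], [-0.07, 0.33, 0, 0, 0, 1, 1], [-0.07, 0.33, 0, 0, 0, 1, 1], [-0.07, 0.33, 0, 0, 0, 1, 1], [-0.07, 0.33, 0, 0, 0, 1, 1], [-0.07, 0.33, 0, 0, 0, 1, 1]]}}

```text
t: 14.97
tcp_pos: [0.5105, -0.0389, 0.185]
tool_rot: [3.142, -0.0, 2.737]
ft_force: [0.8, 0.0, -0.1]
opening: 0.0091
```

Call:
{"fn": "play_rows", "kwargs": {"series": [[-0.07, 0.33, 0, 0, 0, 1, 1], [-0.07, 0.33, 0, 0, 0, 1, 1], [-0.07, 0.33, 0, 0, 0, 1, 1], [-0.07, 0.33, 0, 0, 0, 1, 1], [-0.07, 0.33, 0, 0, 0, 1, 1], [0, 0, 0, 0, 0, 0, 1], [0, 0, 0, 0, 0, 0, 1], [0, 0, 0, 0, 0, 0, 1], [0, 0, 0, 0, 0, 0, 1], [0, 0, 0, 0, 0, 0, 1]]}}

```text
t: 15.8
tcp_pos: [0.497, 0.0258, 0.1851]
tool_rot: [-3.142, -0.0, 3.081]
ft_force: [0.3, -0.6, -0.5]
opening: 0.0093
```

```bash
python3 - <<'E'
from h import *
cm=cam("wrist"); im=ctrl.capture("wrist"); s=ctrl.get_state(); print(s['tcp_pos'],s['tool_rot'],s['ft_force'],s['opening'])
np.savez("w8.npz",e=cm[1],A=cm[2],im=im); save(im,"pics/w8.png")
print(proj("wrist",[.498,.030,.1035],cm), "keytip exp", proj("wrist",s['tcp_pos']+[0,0,-.0045],cm))
E
```

```text
[0.49695801 0.02589461 0.18510614] [ 3.14158436e+00 -4.03826646e-05  3.08130839e+00] [ 0.3256409  -0.23066251 -0.35830074] 0.009164503979054918
[289.44736953 205.92499415] keytip exp [283.90766964 249.23618329]
```

View pics/w8.png

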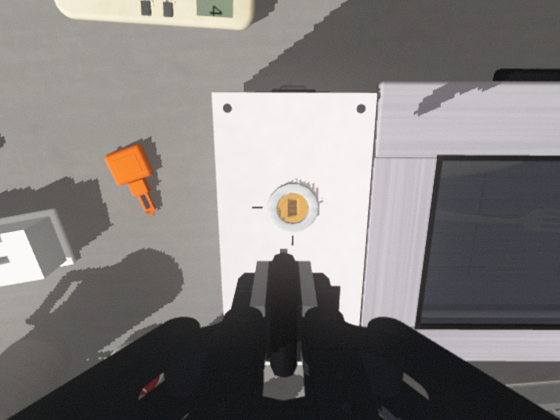

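Keyway at px (292,207), key tip near (283,249) just as predicted, and the housing screws at (227,108) and (361,108) give the yaw. Measuring precisely.

```bash
python3 - <<'E'
from h import *
d=np.load("w8.npz"); im=d['im']; c=ctrl.get_calibration("wrist"); cm=(c,d['e'],d['A'])
h=cv2.cvtColor(im,cv2.COLOR_RGB2HSV); roi=np.zeros(im.shape[:2],np.uint8); roi[180:235,265:320]=1
m=((h[...,1]>110)&(h[...,2]>60)).astype(np.uint8)*roi
m=cv2.morphologyEx(m,cv2.MORPH_CLOSE,np.ones((9,9)))
ct=max(cv2.findContours(m,0,2)[0],key=cv2.contourArea); (x,y),r=cv2.minEnclosingCircle(ct); el=cv2.fitEllipse(ct); print("plug",x,y,r,el, onz("w",el[0],.1015,cm))
g=cv2.cvtColor(im,cv2.COLOR_RGB2GRAY)
for u,v in((227,108),(361,108)):
    p=g[v-10:v+10,u-10:u+10]; b=(p<120); yy,xx=np.nonzero(b); q=(u-10+xx.mean(),v-10+yy.mean()); print("screw",q,onz("w",q,.1,cm))
print(im[195:222,278:308].sum(2)//3)
# housing edges rows
for row in (130,160,230):
    r=g[row,:400].astype(int); e=np.abs(np.diff(r[200:235])).argmax()+200; f=np.abs(np.diff(r[355:385])).argmax()+355; print(row,e,f,onz("w",(e+.5,row),.1,cm),onz("w",(f+.5,row),.1,cm))
E
```

```text
plug 292.5 207.75 14.758572578430176 ((292.4830322265625, 207.6537628173828), (27.87109375, 28.9783935546875), 87.88494110107422) [0.50007864 0.03212296 0.1015    ]
screw (np.float64(226.86), np.float64(107.7)) [ 0.42757372 -0.00812134  0.1       ]
screw (np.float64(360.6862745098039), np.float64(108.27450980392157)) [0.43334095 0.08150318 0.1       ]
[[211 214 214 213 202 189 180 181 178 172 168 168 166 170 170 170 170 171
  171 169 169 174 186 199 214 227 227 223 220 218]
 [216 213 213 203 182 166 164 173 167 168 168 170 168 172 170 172 172 171
  170 169 167 168 167 175 187 213 232 229 224 220]
 [216 216 207 190 171 167 174 170 168 169 167 166 171 171 171 171 170 168
  168 168 170 170 170 169 174 192 223 234 231 226]
 [215 210 192 175 167 170 171 170 169 162 156 160 161 163 166 169 170 170
  173 174 174 170 171 174 171 172 195 227 235 233]
 [207 190 174 169 171 170 168 165 171 155 135 141 146 146 151 155 155 160
  166 182 181 172 172 170 172 170 175 202 229 236]
 [193 161 168 172 172 170 168 170 169 153 128 127 130 127 130 129 131 131
  147 180 183 174 173 171 168 169 173 180 202 2
[... 2184 characters left out ...]
71 174 171 173 169
  172 171 172 167 173 174 165 166 175 197 222 224]
 [208 200 186 161 141 140 147 171 172 174 169 171 171 170 170 172 168 172
  171 172 171 173 174 170 165 174 194 213 223 222]
 [212 209 202 188 167 144 143 157 171 170 172 172 171 171 171 171 170 171
  170 171 172 168 161 160 172 200 214 221 222 221]
 [216 214 210 205 195 177 157 149 151 149 153 165 172 170 170 172 170 170
  166 162 160 153 157 181 205 216 221 223 220 221]]
130 213 373 [ 0.44167776 -0.0187979   0.1       ] [0.44824645 0.09029901 0.1       ]
160 214 371 [ 0.46227793 -0.02052951  0.1       ] [0.46888899 0.08920198 0.1       ]
230 218 366 [ 0.51468025 -0.02369114  0.1       ] [0.52130956 0.08616785 0.1       ]
```

```bash
python3 - <<'E'
from h import *
d=np.load("w8.npz"); im=d['im']; c=ctrl.get_calibration("wrist"); cm=(c,d['e'],d['A']); s=ctrl.get_state()
g=cv2.cvtColor(im,cv2.COLOR_RGB2GRAY)
print("cols 272..296"); 
for r in range(244,272): print(r,g[r,272:297].tolist())
t=s['tcp_pos']; Rt=R.from_euler('xyz',s['tool_rot']).as_matrix()
for x in(-.005,-.003,0,.003,.005):
    for z in (0.0045,):
        print(x,[proj("w",t+Rt@np.array([x,y,z]),cm).round(1).tolist() for y in(-.002,0,.002)])
print("shoulder", [[proj("w",t+Rt@np.array([x,y,.0045-.024]),cm).round(1).tolist() for x in(.008,)] for y in (-.0045,.0045)])
E
```

```text
cols 272..296
244 [240, 240, 240, 241, 241, 241, 241, 242, 242, 242, 242, 242, 242, 241, 241, 241, 242, 242, 236, 184, 97, 176, 244, 243, 242]
245 [239, 240, 240, 240, 241, 241, 241, 241, 242, 242, 241, 241, 242, 242, 242, 242, 242, 241, 240, 223, 182, 213, 242, 242, 241]
246 [239, 240, 240, 240, 239, 240, 240, 241, 241, 242, 243, 242, 242, 243, 242, 242, 241, 242, 243, 240, 234, 237, 242, 241, 240]
247 [240, 239, 240, 240, 240, 240, 240, 241, 242, 244, 243, 244, 244, 243, 243, 243, 243, 241, 242, 242, 242, 241, 242, 242, 241]
248 [239, 240, 240, 240, 239, 241, 240, 235, 207, 205, 208, 206, 209, 206, 208, 225, 241, 242, 241, 241, 242, 242, 241, 241, 241]
249 [239, 240, 240, 241, 240, 241, 241, 226, 139, 127, 127, 131, 129, 128, 134, 193, 242, 242, 242, 240, 241, 241, 242, 242, 242]
250 [239, 240, 239, 240, 240, 242, 242, 227, 121, 101, 106, 105, 107, 105, 110, 187, 243, 242, 241, 241, 241, 241, 242, 241, 242]
251 [240, 240, 239, 240, 241, 242, 244, 227, 122, 103, 109, 106, 106, 109, 115, 188, 244, 243, 243, 242, 242, 241, 242, 241, 241]
252 [240, 240, 240, 242, 242, 243, 246, 228, 11
[... 1759 characters left out ...]
8, 60, 56, 56, 59, 59, 61, 56, 60, 57, 62, 58, 59, 59, 57, 62, 60]
269 [56, 58, 59, 56, 60, 57, 58, 56, 58, 61, 57, 61, 61, 56, 55, 60, 55, 58, 55, 61, 59, 57, 59, 63, 55]
270 [58, 56, 57, 55, 60, 55, 58, 59, 53, 62, 57, 54, 56, 56, 61, 59, 57, 57, 57, 55, 59, 57, 58, 56, 58]
271 [57, 59, 58, 59, 57, 53, 56, 57, 54, 55, 57, 55, 56, 55, 57, 56, 55, 51, 59, 56, 55, 57, 55, 55, 58]
-0.005 [[280.1, 258.0], [283.9, 258.0], [287.7, 258.0]]
-0.003 [[280.1, 254.5], [283.9, 254.5], [287.7, 254.5]]
0 [[280.1, 249.2], [283.9, 249.2], [287.8, 249.2]]
0.003 [[280.0, 243.9], [283.9, 243.9], [287.8, 243.9]]
0.005 [[280.0, 240.3], [283.9, 240.3], [287.8, 240.3]]
shoulder [[[274.1, 254.9]], [[294.0, 254.9]]]
```

```bash
python3 - <<'E'
from h import *
d=np.load("w8.npz"); c=ctrl.get_calibration("wrist"); cm=(c,d['e'],d['A']); s=ctrl.get_state()
t=s['tcp_pos']; Rt=R.from_euler('xyz',s['tool_rot']).as_matrix()
P=lambda x,y,h:proj("w",t+Rt@np.array([x,y,.0045-h]),cm).round(1).tolist()
for n,x,h in(("taper top",.005,.006),("sh bottom",.008,.024),("sh top",.008,.038),("bow bottom",.019,.038),("bow+6",.019,.044),("bow mid",.019,.054),("bow top",.019,.070),("bow back top",-.019,.070)):
    print(n,P(x,-.005,h),P(x,.005,h),"dx+1mm:",P(x+.001,0,h))
E
python3 - <<'E'
import cv2
im=cv2.imread("pics/w8.png"); g=cv2.cvtColor(im,cv2.COLOR_BGR2GRAY)
print("col283 rows 250-390",g[250:390:3,283].tolist()); 
for r in (275,300,330,355,370,374,378): print(r,g[r,262:306].tolist())
import numpy as np
top=cv2.resize(im[225:390,225:345],(432,594),interpolation=cv2.INTER_CUBIC); cv2.imwrite("pics/w9.png",top)
E
```

```text
taper top [273.9, 245.0] [293.9, 245.0] dx+1mm: [283.9, 243.2]
sh bottom [273.0, 254.9] [295.1, 254.9] dx+1mm: [284.0, 252.9]
sh top [272.1, 269.3] [296.2, 269.3] dx+1mm: [284.1, 267.2]
bow bottom [271.9, 244.9] [296.5, 244.9] dx+1mm: [284.2, 242.7]
bow+6 [271.4, 251.1] [297.0, 251.1] dx+1mm: [284.2, 248.8]
bow mid [270.6, 262.6] [298.0, 262.6] dx+1mm: [284.3, 260.1]
bow top [269.0, 284.6] [299.9, 284.6] dx+1mm: [284.5, 281.9]
bow back top [270.3, 379.6] [298.4, 379.6] dx+1mm: [284.3, 377.3]
col283 rows 250-390 [105, 72, 67, 63, 64, 58, 56, 55, 52, 51, 53, 50, 48, 43, 39, 45, 39, 35, 38, 33, 32, 30, 32, 26, 29, 28, 23, 27, 19, 24, 19, 18, 25, 31, 28, 29, 28, 30, 30, 29, 29, 28, 31, 85, 83, 79, 85]
275 [104, 104, 106, 104, 106, 93, 58, 57, 56, 50, 53, 53, 57, 52, 55, 53, 56, 54, 52, 51, 53, 57, 54, 54, 56, 55, 55, 52, 52, 54, 53, 57, 57, 55, 55, 56, 58, 75, 101, 106, 103, 106, 104, 104]
300 [95, 91, 91, 70, 40, 45, 41, 40, 40, 39, 39, 37, 39, 37, 40, 42, 38, 36, 35, 38, 37, 36, 35, 41, 36, 40, 40, 39, 35, 40, 38, 39, 39, 37, 35, 38, 38, 41, 41, 57, 89, 97, 95, 96]
330 [28, 31, 28, 27,
[... 231 characters left out ...]
2, 31, 32, 31, 28, 29, 30, 26, 27, 22, 21, 23, 23, 21, 22, 19, 23, 19, 25, 44, 40, 42, 57, 69, 36, 22, 27, 22]
370 [32, 83, 141, 151, 153, 150, 150, 148, 149, 145, 108, 40, 27, 32, 33, 32, 29, 32, 33, 29, 31, 29, 28, 26, 24, 24, 28, 22, 25, 20, 16, 19, 56, 118, 150, 153, 151, 154, 151, 150, 138, 93, 51, 46]
374 [25, 69, 129, 150, 152, 150, 151, 150, 152, 151, 151, 133, 74, 42, 39, 31, 31, 34, 31, 29, 30, 33, 28, 27, 26, 27, 22, 21, 19, 23, 40, 66, 97, 122, 129, 139, 120, 131, 149, 151, 146, 104, 35, 26]
378 [24, 65, 127, 149, 153, 148, 149, 140, 117, 114, 102, 87, 97, 115, 105, 86, 83, 85, 84, 84, 85, 86, 84, 81, 85, 86, 84, 85, 86, 80, 87, 84, 88, 85, 84, 89, 86, 87, 85, 86, 80, 64, 35, 25]
```

The blade and bow silhouettes both say the key sits 1.8 mm behind the TCP along tool x, so the correction is (+1.3, +6.5) mm. I descend until the tip is about 6 mm over the plug.

Call:
{"fn": "play_rows", "kwargs": {"series": [[0.03, 0.16, 0, 0, 0, 0, 1], [0, 0, -0.4, 0, 0, 0, 1], [0, 0, -0.5, 0, 0, 0, 1], [0, 0, -0.5, 0, 0, 0, 1], [0, 0, -0.3, 0, 0, 0, 1], [0, 0, -0.1, 0, 0, 0, 1], [0, 0, 0, 0, 0, 0, 1], [0, 0, 0, 0, 0, 0, 1], [0, 0, 0, 0, 0, 0, 1], [0, 0, 0, 0, 0, 0, 1]]}}

```text
t: 16.68
tcp_pos: [0.4987, 0.0328, 0.1141]
tool_rot: [3.142, 0.002, 3.083]
ft_force: [0.5, -0.2, -1.4]
opening: 0.009
```

```bash
python3 - <<'E'
from h import *
cm=cam("wrist"); im=ctrl.capture("wrist"); s=ctrl.get_state(); print(s['tcp_pos'],s['tool_rot'],s['ft_force'])
np.savez("w10.npz",e=cm[1],A=cm[2],im=im)
save(cv2.resize(im[170:350,200:380],(600,600),interpolation=cv2.INTER_CUBIC),"pics/w10.png")
E
```

```text
[0.49861317 0.03282821 0.11402333] [3.14152690e+00 1.74827946e-03 3.08259009e+00] [ 0.38027116 -0.33657681 -0.65906353]
```

View pics/w10.png

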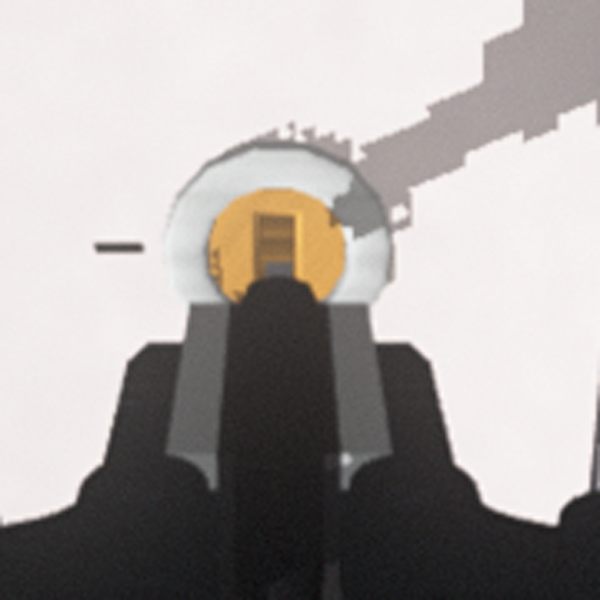

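The slot's front half is visible at zoom px x≈274, with the blade at ≈279, so it's slightly off sideways. Measuring both numerically.

```bash
python3 - <<'E'
from h import *
d=np.load("w10.npz"); im=d['im']; c=ctrl.get_calibration("wrist"); cm=(c,d['e'],d['A']); s=ctrl.get_state()
g=cv2.cvtColor(im,cv2.COLOR_RGB2GRAY)
for r in range(230,258): print(r,g[r,270:297].tolist())
h=cv2.cvtColor(im,cv2.COLOR_RGB2HSV)
# plug lateral extents per row
for r in range(228,254,3):
    k=np.nonzero((h[r,240:330,1]>110)&(h[r,240:330,2]>90))[0]+240; print(r,k.min() if len(k) else 0,k.max() if len(k) else 0)
t=s['tcp_pos']; Rt=R.from_euler('xyz',s['tool_rot']).as_matrix()
K=np.array([.5,.032,.1015]); Rz=R.from_euler('z',-.062).as_matrix()
print("slot -x end L/R pred",[proj("w",K+Rz@np.array([-.006,y,0]),cm).round(1) for y in(-.003,0,.003)],"plug -x edge",proj("w",K+Rz@np.array([-.0115,0,0]),cm))
P=lambda x,y,h:proj("w",t+Rt@np.array([x-.0018,y-.00025,.0045-h]),cm).round(1).tolist()
print("blade tip",P(.0024,-.002,0),P(.0024,.002,0),"taper top",P(.005,-.002,.006),P(.005,.002,.006), "slot line y0 on col for z .1015", [onz("w",(u,240),.1015,cm).round(4) for u in (278,282,286)])
E
```

```text
230 [184, 179, 181, 179, 177, 174, 172, 176, 178, 173, 175, 180, 180, 177, 175, 179, 176, 174, 177, 177, 176, 177, 179, 176, 179, 185, 201]
231 [182, 178, 178, 178, 175, 177, 173, 174, 177, 178, 178, 180, 179, 176, 178, 179, 178, 174, 176, 176, 173, 178, 179, 180, 182, 180, 186]
232 [183, 180, 178, 175, 174, 175, 175, 176, 175, 176, 180, 179, 180, 180, 178, 179, 177, 177, 178, 177, 178, 177, 178, 177, 179, 180, 180]
233 [179, 178, 174, 175, 172, 170, 154, 158, 162, 162, 167, 165, 171, 175, 174, 178, 180, 184, 186, 189, 186, 179, 178, 179, 179, 182, 182]
234 [180, 177, 177, 175, 172, 162, 138, 135, 129, 132, 136, 138, 141, 144, 148, 147, 151, 155, 173, 195, 192, 178, 179, 180, 181, 181, 180]
235 [178, 176, 176, 175, 174, 161, 132, 128, 105, 111, 108, 110, 113, 112, 111, 112, 115, 115, 153, 200, 197, 181, 177, 179, 180, 179, 178]
236 [177, 175, 176, 173, 172, 163, 130, 124, 104, 110, 109, 110, 104, 109, 112, 106, 107, 106, 150, 200, 195, 181, 179, 180, 179, 180, 179]
237 [177, 172, 170, 174, 176, 162, 130, 121, 107, 111, 110, 114, 111, 111, 111, 111, 111, 111, 151, 201, 194, 179, 179, 
[... 2475 characters left out ...]
180, 179]
256 [172, 174, 176, 156, 86, 61, 55, 57, 59, 56, 59, 60, 58, 58, 53, 58, 56, 56, 57, 57, 56, 56, 69, 127, 178, 179, 176]
257 [140, 141, 146, 134, 71, 56, 54, 59, 57, 57, 58, 56, 57, 58, 55, 56, 57, 57, 57, 57, 54, 55, 58, 98, 155, 181, 180]
228 275 290
231 269 296
234 266 298
237 264 301
240 263 301
243 263 302
246 263 302
249 263 302
252 264 301
slot -x end L/R pred [array([276.8, 235. ]), array([282.4, 235. ]), array([288., 235.])] plug -x edge [282.39859054 225.41485668]
blade tip [279.4, 248.0] [287.1, 248.0] taper top [279.3, 248.1] [287.3, 248.1] slot line y0 on col for z .1015 [array([0.4968, 0.0298, 0.1015]), array([0.4969, 0.032 , 0.1015]), array([0.497 , 0.0342, 0.1015])]
```

Slot refined to (0.4993, 0.0317), so the key needs about (−1.1, −0.8) mm. Then a slow insertion.

Call:
{"fn": "play_rows", "kwargs": {"series": [[-0.027, -0.02, 0, 0, 0, 0, 1], [0, 0, -0.06, 0, 0, 0, 1], [0, 0, -0.06, 0, 0, 0, 1], [0, 0, -0.06, 0, 0, 0, 1], [0, 0, -0.06, 0, 0, 0, 1], [0, 0, -0.06, 0, 0, 0, 1], [0, 0, 0, 0, 0, 0, 1], [0, 0, 0, 0, 0, 0, 1], [0, 0, 0, 0, 0, 0, 1], [0, 0, 0, 0, 0, 0, 1]], "squeeze": 110}}

```text
t: 17.57
tcp_pos: [0.497, 0.032, 0.1013]
tool_rot: [3.142, 0.0, 3.083]
ft_force: [-0.6, 0.4, -1.4]
opening: 0.0086
```

The tip is 4–5 mm below the plug face without force, so it is in the slot. Pushing on.

Call:
{"fn": "play_rows", "kwargs": {"series": [[0, 0, -0.06, 0, 0, 0, 1], [0, 0, -0.06, 0, 0, 0, 1], [0, 0, -0.06, 0, 0, 0, 1], [0, 0, -0.06, 0, 0, 0, 1], [0, 0, 0, 0, 0, 0, 1], [0, 0, 0, 0, 0, 0, 1], [0, 0, 0, 0, 0, 0, 1], [0, 0, 0, 0, 0, 0, 1], [0, 0, 0, 0, 0, 0, 1], [0, 0, 0, 0, 0, 0, 1]]}}

```text
t: 18.4
tcp_pos: [0.4971, 0.032, 0.0916]
tool_rot: [3.142, 0.0, 3.083]
ft_force: [1.4, 0.2, 0.5]
opening: 0.0083
```

Call:
{"fn": "play_rows", "kwargs": {"series": [[0, 0, -0.06, 0, 0, 0, 1], [0, 0, -0.06, 0, 0, 0, 1], [0, 0, -0.06, 0, 0, 0, 1], [0, 0, -0.06, 0, 0, 0, 1], [0, 0, -0.04, 0, 0, 0, 1], [0, 0, -0.03, 0, 0, 0, 1], [0, 0, 0, 0, 0, 0, 1], [0, 0, 0, 0, 0, 0, 1], [0, 0, 0, 0, 0, 0, 1], [0, 0, 0, 0, 0, 0, 1]]}}

```text
t: 19.23
tcp_pos: [0.4975, 0.032, 0.0816]
tool_rot: [-3.141, 0.002, 3.083]
ft_force: [-7.0, 0.2, 25.4]
opening: 0.0085
```

Call:
{"fn": "play_rows", "kwargs": {"series": [[-0.01, 0, -0.02, 0, 0, 0, 1], [0, 0, 0, 0, 0, 0, 1], [0, 0, 0, 0, 0, 0, 1], [0, 0, 0, 0, 0, 0, 1], [0, 0, 0, 0, 0, 0, 1], [0, 0, 0, 0, 0, 0, 1], [0, 0, 0, 0, 0, 0, 1], [0, 0, 0, 0, 0, 0, 1], [0, 0, 0, 0, 0, 0, 1], [0, 0, 0, 0, 0, 0, 1]]}}

```text
t: 20.07
tcp_pos: [0.4975, 0.032, 0.0815]
tool_rot: [-3.141, 0.004, 3.083]
ft_force: [-7.3, 0.3, 30.1]
opening: 0.0088
```

```bash
python3 - <<'E'
from h import *
s=ctrl.get_state(); print(s['tcp_pos'],s['ft_force'],s['moment'],s['joint_positions'])
cm=cam("wrist"); im=ctrl.capture("wrist"); np.savez("w11.npz",e=cm[1],A=cm[2],im=im); g=cv2.cvtColor(im,cv2.COLOR_RGB2GRAY)
# bow front edge row at centre column & rear top
print(g[235:275,283].tolist()); print(g[360:390,283].tolist())
E
```

```text
[0.49746089 0.03203456 0.08154115] [-7.27687045  0.2781669  30.06066627] [ 0.06442867  1.46903676 -0.02356093] [-8.95718477e-02  4.26091824e-01  1.76397591e+00  1.81324452e-05
  9.47855704e-01 -1.60170638e+00]
[156, 153, 147, 127, 119, 126, 167, 190, 167, 142, 134, 137, 137, 136, 139, 134, 133, 105, 68, 56, 52, 54, 52, 54, 53, 51, 49, 55, 50, 51, 50, 48, 49, 49, 50, 47, 44, 48, 43, 47]
[33, 30, 31, 33, 29, 34, 31, 31, 31, 38, 32, 32, 30, 29, 29, 27, 60, 210, 241, 238, 238, 239, 238, 238, 241, 223, 132, 35, 24, 28]
```

The hard stop is at the predicted height and the bow hasn't slipped in the pads, so the key is home. I ease the push and turn clockwise, circling the TCP around the key axis.

Call:
{"fn": "play_rows", "kwargs": {"series": [[0, 0, 0.03, 0, 0, 0, 1], [0.001, 0.003, 0, 0, 0, -1, 1], [0.001, 0.003, 0, 0, 0, -1, 1], [0.001, 0.003, 0, 0, 0, -1, 1], [0.001, 0.003, 0, 0, 0, -1, 1], [0.001, 0.003, 0, 0, 0, -1, 1], [0.001, 0.003, 0, 0, 0, -1, 1], [0.001, 0.003, 0, 0, 0, -1, 1], [0.002, 0.002, 0, 0, 0, -1, 1], [0, 0, 0, 0, 0, 0, 1]]}}

```text
t: 20.95
tcp_pos: [0.4978, 0.0341, 0.0817]
tool_rot: [3.138, 0.002, 2.52]
ft_force: [-3.1, 5.5, 21.1]
opening: 0.0084
```

```bash
python3 - <<'E'
from h import *
s=ctrl.get_state(); print(s['tcp_pos'],s['tool_rot'],s['ft_force'],s['moment'],s['joint_positions'][5])
im=ctrl.capture("top"); np.save("t12.npy",im); g=cv2.cvtColor(im,cv2.COLOR_RGB2GRAY)
E
```

```text
[0.49781169 0.03408723 0.08173133] [3.13839890e+00 1.69874827e-03 2.52042174e+00] [-3.06864438  5.47556054 21.08546904] [0.92456048 0.74266337 0.07704263] -1.0376373971787531
```

Call:
{"fn": "play_rows", "kwargs": {"series": [[0.002, 0.002, 0, 0, 0, -1, 1], [0.002, 0.002, 0, 0, 0, -1, 1], [0.002, 0.002, 0, 0, 0, -1, 1], [0.002, 0.002, 0, 0, 0, -1, 1], [0.002, 0.002, 0, 0, 0, -1, 1], [0.002, 0.002, 0, 0, 0, -1, 1], [0.003, 0.001, 0, 0, 0, -1, 1], [0.003, 0.001, 0, 0, 0, -1, 1], [0.003, 0, 0, 0, 0, -1, 1], [0, 0, 0, 0, 0, 0, 1]]}}

```text
t: 21.83
tcp_pos: [0.4995, 0.0356, 0.0818]
tool_rot: [3.136, -0.001, 1.892]
ft_force: [-1.4, 8.9, 18.5]
opening: 0.0085
```

Call:
{"fn": "play_rows", "kwargs": {"series": [[0.003, 0.008, 0, 0, 0, -1, 1], [0.003, 0.008, 0, 0, 0, -1, 1], [0.003, 0.004, 0, 0, 0, -1, 1], [0.003, 0, 0, 0, 0, -1, 1], [0.003, 0, 0, 0, 0, -1, 1], [0.003, 0, 0, 0, 0, -1, 1], [0.003, 0, 0, 0, 0, -1, 1], [0, 0, 0, 0, 0, 0, 1], [0, 0, 0, 0, 0, 0, 1], [0, 0, 0, 0, 0, 0, 1]]}}

```text
t: 22.67
tcp_pos: [0.5016, 0.036, 0.0819]
tool_rot: [3.134, -0.004, 1.407]
ft_force: [2.5, 7.9, 15.4]
opening: 0.0086
```

```bash
python3 - <<'E'
from h import *
s=ctrl.get_state(); print(s['tcp_pos'],s['tool_rot'],s['ft_force'],s['moment'],s['joint_positions'][5])
E
```

```text
[0.50159117 0.03595235 0.08185673] [ 3.13437059 -0.00358687  1.4067827 ] [ 2.4837164   7.87547139 15.39238986] [ 1.57275503 -0.4598515   0.01115491] 0.07885806028260108
```

Call:
{"fn": "play_rows", "kwargs": {"series": [[0.003, 0, 0, 0, 0, -1, 1], [0.003, 0, 0, 0, 0, -0.7, 1], [0, 0, 0, 0, 0, 0, 1], [0, 0, 0, 0, 0, 0, 1], [0, 0, 0, 0, 0, 0, 1], [0, 0, 0, 0, 0, 0, 1], [0, 0, 0, 0, 0, 0, 1], [0, 0, 0, 0, 0, 0, 1], [0, 0, 0, 0, 0, 0, 1], [0, 0, 0, 0, 0, 0, 1]]}}

```text
t: 23.5
tcp_pos: [0.5021, 0.0358, 0.0819]
tool_rot: [3.134, -0.004, 1.288]
ft_force: [3.0, 7.6, 13.6]
opening: 0.0088
```

```bash
python3 - <<'E'
from h import *
s=ctrl.get_state(); print(s['tcp_pos'],s['tool_rot'],s['ft_force'],s['moment'],s['joint_positions'][5],s['opening'])
d=np.load("w11.npz")
im=ctrl.capture("wrist"); g=cv2.cvtColor(im,cv2.COLOR_RGB2GRAY); print([int(np.nonzero(g[r,262:306]<75)[0].min()+262) for r in(262,275)],[int(np.nonzero(g[r,262:306]<75)[0].max()+262) for r in(262,275)],g[235:270,283].tolist())
g0=cv2.cvtColor(d['im'],cv2.COLOR_RGB2GRAY); print([int(np.nonzero(g0[r,262:306]<75)[0].min()+262) for r in(262,275)],[int(np.nonzero(g0[r,262:306]<75)[0].max()+262) for r in(262,275)])
# slot direction: dark pixels in plug region
h=cv2.cvtColor(im,cv2.COLOR_RGB2HSV); m=((h[...,1]>110)&(h[...,2]>60)); yy,xx=np.nonzero(m[200:270,240:330]); print("plug vis",xx.min()+240,xx.max()+240,yy.min()+200,yy.max()+200)
for r in range(226,256,2): print(r,g[r,255:312:2].tolist())
E
```

```text
[0.50207931 0.03579877 0.08185505] [ 3.13431365 -0.00432454  1.28813685] [ 2.95151396  7.62838693 13.63161013] [ 1.45505039 -0.63236371  0.07783951] 0.19755458729995243 0.0088222399032372
[269, 268] [297, 298] [161, 137, 119, 119, 130, 142, 145, 142, 138, 139, 135, 136, 135, 133, 131, 134, 128, 92, 61, 54, 49, 52, 51, 54, 52, 49, 47, 48, 48, 48, 42, 48, 47, 46, 46]
[270, 268] [297, 298]
plug vis 268 301 256 260
226 [160, 163, 159, 156, 158, 157, 158, 158, 158, 157, 157, 225, 241, 240, 240, 239, 240, 240, 240, 240, 240, 241, 240, 241, 239, 240, 240, 240, 241]
228 [160, 157, 160, 158, 156, 159, 157, 158, 159, 158, 158, 161, 223, 241, 240, 240, 240, 240, 240, 240, 240, 240, 240, 241, 240, 240, 241, 241, 241]
230 [161, 157, 157, 156, 156, 157, 153, 157, 158, 157, 159, 158, 164, 240, 240, 240, 240, 241, 240, 241, 240, 240, 241, 240, 241, 240, 239, 240, 241]
232 [159, 158, 158, 156, 156, 156, 157, 157, 157, 158, 159, 161, 159, 182, 240, 240, 235, 240, 240, 241, 239, 240, 240, 240, 240, 240, 240, 240, 242]
234 [158, 155, 155, 156, 156, 155, 155, 155, 157, 158, 161, 160, 162, 159, 162, 165, 
[... 853 characters left out ...]
, 138, 135, 136, 132, 129, 129, 133, 136, 134, 152, 212, 212, 214, 213, 211, 213, 211, 212, 210, 182, 137, 186]
248 [115, 111, 129, 134, 135, 136, 136, 137, 136, 131, 130, 127, 129, 127, 133, 134, 128, 150, 212, 212, 216, 211, 213, 210, 213, 214, 214, 193, 146]
250 [116, 129, 131, 131, 129, 132, 136, 135, 133, 132, 130, 126, 125, 125, 134, 134, 165, 190, 213, 214, 214, 212, 211, 214, 212, 214, 215, 218, 205]
252 [125, 129, 133, 132, 130, 131, 134, 132, 135, 131, 131, 125, 115, 97, 92, 99, 190, 224, 216, 213, 216, 214, 211, 213, 213, 216, 214, 217, 216]
254 [125, 129, 130, 131, 127, 132, 133, 131, 131, 124, 93, 62, 55, 51, 54, 52, 53, 87, 138, 201, 208, 211, 212, 212, 215, 213, 214, 216, 218]
```

Call:
{"fn": "play_rows", "kwargs": {"series": [[0.002, 0, 0, 0, 0, -1, 1], [0, 0, 0, 0, 0, 0, 1], [0, 0, 0, 0, 0, 0, 1], [0, 0, 0, 0, 0, 0, 1], [0, 0, 0, 0, 0, 0, 1], [0, 0, 0, 0, 0, 0, 1], [0, 0, 0, 0, 0, 0, 1], [0, 0, 0, 0, 0, 0, 1], [0, 0, 0, 0, 0, 0, 1], [0, 0, 0, 0, 0, 0, 1]]}}

```text
t: 24.38
tcp_pos: [0.5023, 0.0358, 0.0819]
tool_rot: [3.134, -0.005, 1.218]
ft_force: [4.1, 7.5, 13.9]
opening: 0.0083
```

```bash
python3 - <<'E'
from h import *
s=ctrl.get_state(); print(s['tcp_pos'],s['tool_rot'],s['ft_force'],s['moment'],s['opening'])
g=cv2.cvtColor(ctrl.capture("wrist"),cv2.COLOR_RGB2GRAY); print([(int(np.nonzero(g[r,262:306]<75)[0].min()+262),int(np.nonzero(g[r,262:306]<75)[0].max()+262)) for r in(258,262,275)])
E
```

```text
[0.50226007 0.03579047 0.08186089] [ 3.13443543 -0.00482532  1.21846818] [ 4.08828519  7.51262596 13.89958224] [ 1.46877464 -0.62264755  0.12555599] 0.008301777014909563
[(273, 293), (269, 297), (268, 298)]
```

Call:
{"fn": "play_rows", "kwargs": {"series": [[0, 0, 0, 0, 0, -0.7, 1], [0, 0, 0, 0, 0, 0, 1], [0, 0, 0, 0, 0, 0, 1], [0, 0, 0, 0, 0, 0, 1], [0, 0, 0, 0, 0, 0, 1], [0, 0, 0, 0, 0, 0, 1], [0, 0, 0, 0, 0, 0, 1], [0, 0, 0, 0, 0, 0, 1], [0, 0, 0, 0, 0, 0, 1], [0, 0, 0, 0, 0, 0, 1]]}}

```text
t: 25.27
tcp_pos: [0.5024, 0.0357, 0.0819]
tool_rot: [3.134, -0.005, 1.17]
ft_force: [4.6, 7.0, 13.7]
opening: 0.0086
```

```bash
python3 - <<'E'
from h import *
s=ctrl.get_state(); print(s['t'],s['tcp_pos'],s['tool_rot'],s['ft_force'],s['moment'],s['opening'])
im=ctrl.capture("wrist"); g=cv2.cvtColor(im,cv2.COLOR_RGB2GRAY); print([(int(np.nonzero(g[r,262:306]<75)[0].min()+262),int(np.nonzero(g[r,262:306]<75)[0].max()+262)) for r in(256,258,262,275)])
# lid still shut: compare the lid/housing seam, scene now vs. just after pressing
sc=ctrl.capture("scene"); o=np.load("sc6.npy")
for c in (240,260,280,300): print(c,np.abs(sc[170:215,c].astype(int)-o[170:215,c]).mean(1).astype(int).tolist())
tp=ctrl.capture("top"); a=cv2.cvtColor(cv2.imread("pics/top1.png"),cv2.COLOR_BGR2RGB)
for n,(u0,u1,v0,v1) in dict(rack_MT=(418,450,195,225),timer=(350,374,144,168),tumbler=(394,428,138,168),tape=(136,176,230,268)).items(): print(n,np.abs(tp[v0:v1,u0:u1].astype(int)-a[v0:v1,u0:u1]).mean().round(1))
E
```

```text
25.2667 [0.50240059 0.03572824 0.08186561] [ 3.1343329  -0.00514167  1.1698788 ] [ 4.5584958   6.95981573 13.65225979] [ 1.4197887  -0.72008695  0.22831452] 0.008617934203230255
[(274, 292), (273, 292), (269, 297), (268, 298)]
240 [3, 1, 6, 1, 1, 4, 2, 2, 1, 0, 2, 7, 9, 16, 19, 14, 7, 12, 4, 4, 76, 154, 154, 150, 147, 135, 108, 87, 76, 76, 91, 77, 106, 112, 87, 96, 98, 100, 50, 4, 1, 2, 0, 2, 0]
260 [27, 18, 19, 26, 20, 19, 19, 29, 23, 27, 18, 24, 26, 2, 42, 129, 158, 163, 163, 161, 159, 170, 151, 58, 10, 7, 11, 91, 211, 223, 219, 224, 223, 229, 221, 228, 230, 226, 209, 194, 206, 164, 126, 131, 121]
280 [6, 0, 1, 0, 1, 3, 2, 4, 0, 16, 45, 71, 82, 99, 106, 108, 109, 96, 80, 96, 139, 168, 199, 209, 207, 138, 36, 10, 2, 0, 0, 2, 0, 0, 0, 1, 1, 0, 1, 0, 1, 2, 0, 0, 1]
300 [0, 0, 3, 2, 3, 1, 3, 1, 2, 3, 6, 1, 1, 2, 1, 0, 1, 1, 2, 0, 0, 2, 1, 0, 4, 3, 4, 1, 0, 5, 3, 5, 3, 2, 0, 2, 4, 2, 1, 1, 1, 1, 2, 5, 2]
rack_MT 0.6
timer 1.0
tumbler 0.9
tape 12.9
```

```bash
python3 - <<'E'
from h import *
tp=ctrl.capture("top"); a=cv2.cvtColor(cv2.imread("pics/top1.png"),cv2.COLOR_BGR2RGB)
for im in (a,tp):
    h=cv2.cvtColor(im,cv2.COLOR_RGB2HSV)[225:275,134:182]; yy,xx=np.nonzero((h[...,1]>60)&(h[...,0]>15)&(h[...,0]<32)); print(len(xx),xx.min(),xx.max(),yy.min(),yy.max())
dd=np.abs(tp[225:275,134:182].astype(int)-a[225:275,134:182]).mean(2)>25; yy,xx=np.nonzero(dd); print(dd.sum(),xx.min(),xx.max(),yy.min(),yy.max(), tp[225:275,134:182][dd].mean(0), a[225:275,134:182][dd].mean(0))
E
```

```text
548 1 41 0 42
557 2 41 0 42
469 1 47 0 49 [153.86140725 146.26439232 127.57782516] [133.58422175 128.3901919  120.63752665]
```

```bash
python3 -c "
from plant import ctrl
print(ctrl.sign_off())"
```

```text
the job is handed in; nothing more can be done
None
```

The lid is shut, and the oblong-bow key is in the switch, still gripped and held turned clockwise against its stop. I handed the job in at about 25 s; no verdict was reported.

- **Lid:** I pressed the front bar until it met a hard stop at about 30 N, well over the catch force. Later pictures from two cameras showed it still flush with the housing after I lifted off.
- **Key:** It went in until it met a hard stop at the expected fully-home depth, with about 30 N of push. The bow had not slipped in the pads.
- **Turn:** The hand turned about 1.91 rad. Over the last 0.24 rad the torque rose from 0.01 to 0.23 N m, well above the 0.07 N m spring. I took that as the plug at its stop with the key's play used up. The plug's own angle was hidden by the gripper, so this rests on torque and hand angle only.
- **Nearby things:** The other two keys, the timer and the tumbler matched the first picture. The tape roll's patch did differ, but its outline had not moved more than a pixel, so I put that down to changed shadows.
- **Disagreement found:** The fingertips are about 30 mm shorter than the reported TCP implies. Lid contact and wrist images agreed on this, and I allowed for it in the grasp and the insertion.
- **Side load:** About 8 N of sideways force and 14 N of downward push remained on the tool at the end.

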